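Push the used teaspoon through the spring flap

ROBOT

A 7-joint arm with a two-finger parallel gripper is mounted at the origin on a cart in front of the work surface, level with it; the furniture and walls round the work are solid. World frame = base frame: x ahead of the robot, y to its left, z up, the work surface at z = 0. Lengths are in m, angles in degrees, forces in N, time in s.
With the tool pointing down it reaches from about 0.4 to 0.85 m from the base axis. Payload 6.9 kg.
Tool frame: the origin (TCP) lies at the very end of the fingers, on their centre line; the grasp point (between the pads) lies robot.grasp_offset behind it (robot.grasp_offset is the distance from the TCP to the grasp point, in m); z points along the fingers, y is the direction in which the jaws open and shut (so a half turn about z gives the same grasp; the last joint's range is limited). The gripper opens to 85 mm and grips with 20 to 120 N. Pads are 22 mm wide; open, the fingers measure 114 mm over their backs; the gripper's body (76 mm by 85 mm) begins 54 mm behind the grasp point. The pads swing forward as they close: fully open they stand 13 mm farther back than shut.
Start: joints at [76.576, 29.078, -13.613, 85.955, 7.202, 65.827, -8.869], TCP at [0.208, -0.589, 0.231] pointing down, gripper open.
Joint ranges: [-176.47, 176.47], [-13.61, 117.27], [-81.72, 77.17], [0.22, 143.17], [-87.28, 267.28], [10, 112.55], [-165.47, 165.47]. Speed limits (degrees/s): [136.94, 136.94, 180, 180, 180, 180, 180].

INTERFACE

Orientations are given as a 3x3 rotation matrix whose columns are the frame's x, y, z axes.
In Python, from bench import robot gives the robot as it stands.
- The arm moves only by the shell command python3 -m jog 'ROWS' [FORCE]. ROWS is JSON, a list of rows, each an object of numbers: "tx", "ty", "tz": the shift along the world's x, y, z normalised to -1 to 1, where 1 is 0.4 m; "ax", "ay", "az": the turn, a rotation vector about the world's x, y, z normalised to -1 to 1, where 1 is 360 degrees; "gripper": the closure in counts, from 0 (fully open) to 255 (shut). In form: [{"tx": .., "ty": .., "tz": .., "ax": .., "ay": .., "az": .., "gripper": ..}, ...]. A call has 1 to 8 rows; each row is the pose to reach, as a shift and turn from the pose commanded when the call began, turning the shorter way round; what a row does not reach only later rows make up. A row lasts 1/8 s, in which the tool goes at most 62.5 mm and 10.7 degrees, less where a joint would pass 70% of its speed; a pose out of reach is approached as far as the arm can. A call with a number of a shift or a turn outside -1 to 1 is refused whole. A call with a gripper value outside its range is refused whole. The fingers move at their own pace and stop on an object; FORCE is the grip in N (left out, the last holds). Time passes only in rows, so rows that repeat a pose let the fingers close. It gives the time, the measured TCP pose, the force and the opening at its end, in the units of the state.
- robot.get_obs(): the state, without advancing time (a new reading comes with each control period).
- robot.get_image(name): name is "scene" or "top" or "wrist"; returns the picture (480x640x3 uint8, blue, green, red); there is no depth.
- robot.camera_params(name): a dict with "intrinsics" (3x3 intrinsics, pixels), "view" (4x4, takes a point from world to camera coordinates); the wrist camera has in their place "T_tool_cam" (4x4, takes a point from camera to tool coordinates, whose origin is the TCP and whose axes are the flange's). Camera axes: x right, y down, z forward; pixel columns grow to the right and rows downward; lengths in m; the calibration is good to about 2 mm. The wrist camera is an equidistant fisheye: a pixel r from the principal point sees the ray r / f radians off the axis. A picture is of the moment at which its call begins: read the wrist's pose just before it. camera_params takes no time and is no camera call.
- robot.hand_in(): hands the job in, once; it reports no verdict.
Trained networks look in the newest picture that a camera, given by its name, has taken for a name from the list of things; names that differ only in an ending like _2 or _b are one class to them, and where a whole thing is asked for, a point or a joint stands for the part that bears it (a point fixed in the world has none). Each returns a list of dicts, best first, with "confidence" (0 to 1); they miss things now and then, are a little off and sometimes report something else, mostly with a low value. They report only what shows in the picture. A call takes as long as a camera call.
- robot.find_in(camera, target): "point" ([x, y, z] in m, in the coordinates of the camera as it stood for that picture, good to about 4 mm: the middle of the surface that is visible of it).
- robot.mark_of(camera, target): "point" ([x, y, z] in m, in the coordinates of the camera as it stood for that picture, good to about 4 mm: a listed point, or the origin of a listed thing).
The state is a dict: "time": time; "joint_positions": joint angles; "qvel": joint speeds; "effort": joint torques, N m; "tool_pos": TCP position; "ee_rot": TCP orientation; "wrist_force": force on the tool from outside, world axes, zero at the start; "wrist_torque": the same for the moment, N m; "grip_width": finger opening in m.
Only numpy, scipy, OpenCV 4.12 (cv2) and the standard library are available. Lean on these libraries where they do the work, as an engineer would, in place of code of your own. Each camera call takes 0.05 s, during which the arm holds its last target. There are 200 camera calls.

TASK

A guest left a used teaspoon lying on the ledge of the spoon return box. Push the box's spring flap open with one finger and, while that finger holds it open, push the spoon along the ledge and in over the edge with the other finger, so that it drops into the box; then come away so that the flap closes behind it. Do not pick the spoon up, and leave the jars and the table sign beside the box alone.

Things in the scene. Friction and masses are not known exactly. Their poses are not given: they have to be found in the camera images.
- return_box: Spoon return box, fixed to the worktop: oak, 250 mm deep, 196 wide, 195 high. Origin on the worktop (z = 0) straight under point sill; +x is the push direction (in through the flap), y left, z up. Its front third is an open, level black ledge, top 140 mm above the worktop, from x = -95 mm to the sill at x = 0, 176 mm wide between side rims that stand 8 mm above it; no rim at the front
- sill (a point): Middle of the rounded edge where the ledge ends and the mouth begins, at ledge height (z = 140 mm); axes as the box. The mouth behind it is 176 mm wide between sloping side cheeks and covered by the flap; the box is hollow under mouth and ledge (floor at z = 14 mm). Nothing overhangs ledge or mouth
- flap (a joint): Angle of the steel flap in rad: 0 closed, grows as it swings in and down, to 1.2. 168 mm wide, 112 long, 3 thick, with a black rubber push pad. A spring shuts it; pushing it in takes about 1 to 4 N. A fingertip kept a few mm above ledge level and moved along the box's +x pushes it open: about 0.15 rad with the finger's front 45 mm past the sill, 0.55 rad at 80 mm
- flap_edge (a point): Middle of the flap's free lower edge; it moves with the flap. Closed, it lies 5 mm past the sill and 3 mm below the ledge top; from there the flap slopes up at 25 deg to its hinge
- flap_hinge (a point): Middle of the flap's hinge line, 105 mm past the sill and 44 mm above the ledge. The hood behind it (x = 103 to 155 mm of the box) is the highest part, 195 mm above the worktop
- used_spoon: Loose stainless teaspoon, 133 mm long, 27 mm wide at the bowl, 11 mm high, about 20 g, lying across the ledge in front of the flap. Origin at the middle of its length and width, on its underside (on the ledge); x along its length, bowl at the +x end, balance point 10 mm from the origin towards the bowl. It lies across the push direction, skewed up to 0.35 rad, 32 to 65 mm before the sill
- jam_jar_green: Bystander: loose glass jam jar with green lid, 60 mm across, 75 mm high, on the worktop left of the box. Origin under its centre
- jam_jar_red: Bystander: loose glass jam jar with red lid, 60 mm across, 75 mm high, on the worktop right of the box. Origin under its centre
- table_sign: Bystander: small sign on a black foot, 45 x 66 x 64 mm, on the worktop to the left. Origin under its centre

How it is judged (in metres and radians):
On the way, in this order (a step that is already met when the one before it is completed fails the run):
1. a finger has pushed the flap open while the spoon still lies on the ledge (value of joint flap above 0.08 rad and contact force between the fingers and flap above 0.1 N and height (world z) of used_spoon above 0.13 m and x of used_spoon in the frame of return_box below 0 m), for 0.05 s.
2. the spoon has dropped through the mouth while a finger holds the flap open (value of joint flap above 0.2 rad and contact force between the fingers and flap above 0.1 N and height (world z) of used_spoon below 0.12 m and x of used_spoon in the frame of return_box above -0.05 m), for 0.05 s.
At the end, for the whole second after the job is handed in: The spoon lies at rest inside the return box, its middle below the ledge (under 120 mm above the worktop) and within the box's walls; the flap is closed (under 0.05 rad); jars and sign are within 20 mm of where they stood (value of joint flap below 0.05 rad and height (world z) of used_spoon between 0 and 0.12 m and x of used_spoon in the frame of return_box between -0.09 and 0.15 m and y of used_spoon in the frame of return_box between -0.09 and 0.09 m and linear speed of used_spoon below 0.05 m/s and distance of each of jam_jar_green, jam_jar_red, table_sign from where it was at the start of the episode below 0.02 m); the robot touches nothing.
It fails at once if the spoon is lifted: more than 20 mm above the ledge (height (world z) of used_spoon above 0.16 m).
It fails at once if a jar or the sign is moved more than 20 mm or tipped over 0.35 rad (distance of any of jam_jar_green, jam_jar_red, table_sign from where it was at the start of the episode above 0.02 m or angle between any of jam_jar_green, jam_jar_red, table_sign's own z axis and vertical above 0.35 rad).
It also fails if it takes over 35 s, if anything falls off the work surface, if the arm or the gripper's body presses on something with over 40 N, if the wrist force passes 120 N, or if a joint passes its speed limit or range.

## Working session

There is one attempt and no reset: what is moved stays moved. The work goes in short steps, Python scripts to look and compute and a shell command to move; the robot and the scene stay as the last step left them, time stands still between calls to the robot, and variables do not carry over. Pictures are saved under pics/ and viewed, about 8 in all and at most 12, crops included, and the job is handed in when it is done.

```bash
ls; mkdir -p pics
cat > h.py <<'E'
import numpy as np, cv2
from bench import robot
def cw(cam,p):
    c=robot.camera_params(cam)
    if cam=='wrist':
        o=robot.get_obs(); T=np.eye(4); T[:3,:3]=o['ee_rot']; T[:3,3]=o['tool_pos']; M=T@np.array(c['T_tool_cam'])
    else: M=np.linalg.inv(np.array(c['view']))
    return (M@np.r_[p,1])[:3]
def marks(cam,names,n=1):
    for t in names:
        for f in ('mark_of','find_in'):
            if f=='find_in' and t in('sill','flap_edge','flap_hinge','flap'): continue
            try:
                for r in getattr(robot,f)(cam,t)[:n]: print(cam,f,t,cw(cam,r['point']).round(4),round(r['confidence'],2))
            except Exception as e: print(t,e)
E
python3 - <<'E'
from h import *
print(robot.get_obs(), robot.grasp_offset)
for c in('top','scene'):
    im=robot.get_image(c); cv2.imwrite(f'pics/{c}0.png',im)
    marks(c,['return_box','sill','flap_edge','flap_hinge','used_spoon','jam_jar_green','jam_jar_red','table_sign'])
    print(robot.camera_params(c))
E
```

```text
pics
{'time': 0.0, 'joint_positions': array([ 76.57743832,  29.12669201, -13.6104575 ,  86.00819328,
         7.2015131 ,  65.82782948,  -8.86908997]), 'qvel': array([-0.05292801, -0.05192247, -0.04593271, -0.05804379, -0.01679633,
        0.03294164,  0.03170701]), 'effort': array([ 6.70483169e-04, -6.20593286e+01, -2.18627751e+00, -2.49655974e+01,
        1.29104045e-02,  1.18954817e-02,  1.41725471e-05]), 'tool_pos': array([ 0.20806485, -0.58881486,  0.23042106]), 'ee_rot': array([[ 9.42819595e-01,  3.33302912e-01, -6.16601242e-04],
       [ 3.33303482e-01, -9.42818054e-01,  1.70476067e-03],
       [-1.31410859e-05, -1.81279711e-03, -9.99998357e-01]]), 'wrist_force': array([-0.12470898, -0.07958367, -0.39681512]), 'wrist_torque': array([ 0.00429219, -0.08797949, -0.00446971]), 'grip_width': 0.0854636167957121} 0.0187
top mark_of return_box [ 0.5821 -0.0819  0.0019] 0.9
top mark_of sill [ 0.5851 -0.0774  0.1397] 0.93
top mark_of flap_edge [ 0.5926 -0.0803  0.1362] 0.68
top mark_of flap_hinge [ 0.6891 -0.0693  0.19  ] 0.78
top mark_of used_spoon [ 0.548  -0.0926  0.1424] 0.55
top ma
[... 1020 characters left out ...]
scene find_in used_spoon [0.3889 0.3074 0.0173] 0.68
scene mark_of jam_jar_green [6.05e-01 8.24e-02 1.00e-04] 0.78
scene find_in jam_jar_green [0.5927 0.0951 0.0598] 0.84
scene mark_of table_sign [0.394  0.3027 0.0007] 0.72
scene find_in table_sign [0.3915 0.3097 0.0142] 0.58
{'intrinsics': array([[492.66152576,   0.        , 319.20107684],
       [  0.        , 492.66152576, 227.46095772],
       [  0.        ,   0.        ,   1.        ]]), 'view': array([[-0.84535091, -0.53381279, -0.02063344,  0.47312968],
       [-0.33348257,  0.55749231, -0.76025765,  0.25972021],
       [ 0.41733824, -0.63580361, -0.64929389,  1.08658685],
       [ 0.        ,  0.        ,  0.        ,  1.        ]])}
```

Run:
```python
from h import *
im=cv2.imread('pics/top0.png'); c=robot.camera_params('top'); K=np.array(c['intrinsics']);V=np.array(c['view'])
# ortho at z=.145; out pixel u: y=0.05-u/2000... 2.2px/mm ; v: x=.74-v
s=2200.; 
A=np.array([[0,-1/s,.74],[-1/s,0,.05],[0,0,.143],[0,0,1]])
H=K@(V[:3]@A)
o=cv2.warpPerspective(im,H,(600,600),flags=cv2.INTER_CUBIC|cv2.WARP_INVERSE_MAP)
cv2.imwrite('pics/ortho.png',o)
```

```text
(no output)
```

View pics/ortho.png

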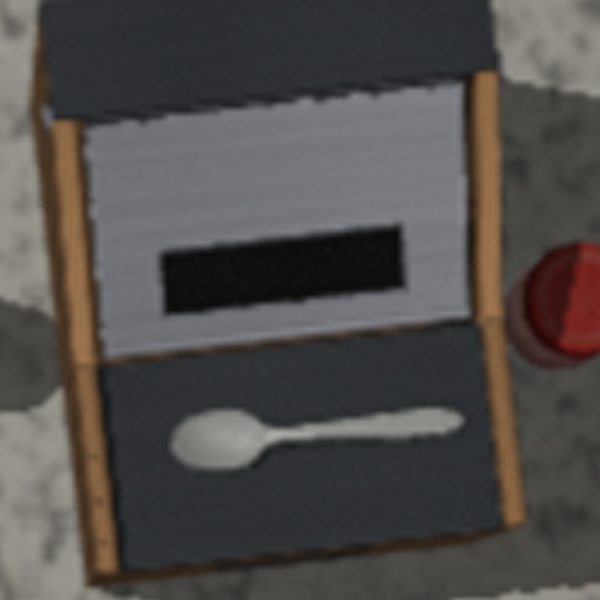

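View pics/scene0.png

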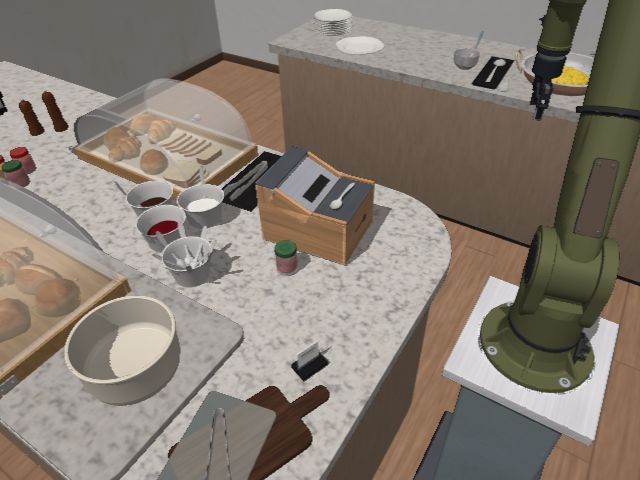

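Top ortho view: the sill runs (100,360)–(476,320) and the spoon from (170,442) to (464,420). That puts the sill at about (0.5855, -0.081) with the box yawed about 6.1°. The spoon's middle is about 43 mm before the sill, almost parallel to it. The scene view shows the jars clear of the approach.

Plan: turn the jaws along the box's x, with about 60 mm between the fingers, straddling the spoon at the box's middle.

```bash
python3 -m jog '[{"tz":0.15,"az":0.03,"gripper":70},{"tx":0.15,"ty":0.15,"tz":0.2,"az":0.06,"gripper":70},{"tx":0.3,"ty":0.3,"tz":0.2,"az":0.09,"gripper":70},{"tx":0.42,"ty":0.45,"tz":0.2,"az":0.118,"gripper":70},{"tx":0.54,"ty":0.6,"tz":0.2,"az":0.146,"gripper":70},{"tx":0.66,"ty":0.75,"tz":0.2,"az":0.174,"gripper":70},{"tx":0.77,"ty":0.88,"tz":0.2,"az":0.2,"gripper":70},{"tx":0.807,"ty":1,"tz":0.2,"az":0.213,"gripper":70}]' 30
```

```text
invalid input at $[0]: expected keys tx, ty, tz, ax, ay, az, gripper
```

```bash
python3 -m jog '[{"tx":0,"ty":0,"tz":0.15,"ax":0,"ay":0,"az":0.03,"gripper":70},{"tx":0.15,"ty":0.15,"tz":0.2,"ax":0,"ay":0,"az":0.06,"gripper":70},{"tx":0.3,"ty":0.3,"tz":0.2,"ax":0,"ay":0,"az":0.09,"gripper":70},{"tx":0.42,"ty":0.45,"tz":0.2,"ax":0,"ay":0,"az":0.118,"gripper":70},{"tx":0.54,"ty":0.6,"tz":0.2,"ax":0,"ay":0,"az":0.146,"gripper":70},{"tx":0.66,"ty":0.75,"tz":0.2,"ax":0,"ay":0,"az":0.174,"gripper":70},{"tx":0.77,"ty":0.88,"tz":0.2,"ax":0,"ay":0,"az":0.2,"gripper":70},{"tx":0.807,"ty":1,"tz":0.2,"ax":0,"ay":0,"az":0.213,"gripper":70}]' 30
```

```text
time: 2.4
tool_pos: [0.49, -0.2559, 0.3112]
ee_rot: [[-0.11, 0.994, 0.001], [0.994, 0.11, -0.0], [-0.0, 0.001, -1.0]]
wrist_force: [0.7, -0.0, 0.5]
grip_width: 0.0618
```

```bash
python3 -m jog '[{"tx":0,"ty":0,"tz":0,"ax":0,"ay":0,"az":0,"gripper":70}]'
```

```text
time: 2.52
tool_pos: [0.4916, -0.2512, 0.3118]
ee_rot: [[-0.118, 0.993, 0.002], [0.993, 0.118, 0.002], [0.002, 0.003, -1.0]]
wrist_force: [-0.0, -0.7, 0.2]
grip_width: 0.0618
```

```bash
python3 -m jog '[{"tx":0.03,"ty":0.1,"tz":0,"ax":0,"ay":0,"az":-0.002,"gripper":70},{"tx":0.06,"ty":0.22,"tz":-0.05,"ax":0,"ay":0,"az":-0.002,"gripper":70},{"tx":0.09,"ty":0.34,"tz":-0.1,"ax":0,"ay":0,"az":-0.002,"gripper":70},{"tx":0.097,"ty":0.41,"tz":-0.15,"ax":0,"ay":0,"az":-0.002,"gripper":70},{"tx":0.097,"ty":0.41,"tz":-0.15,"ax":0,"ay":0,"az":-0.002,"gripper":70},{"tx":0.097,"ty":0.41,"tz":-0.15,"ax":0,"ay":0,"az":-0.002,"gripper":70}]'
python3 - <<'E'
from h import *
print(robot.get_obs()['tool_pos'])
im=robot.get_image('wrist'); cv2.imwrite('pics/w1.png',im)
marks('wrist',['return_box','sill','flap_edge','flap_hinge','used_spoon'])
print(robot.camera_params('wrist'))
# project box-frame checks (predicted points) into the wrist image
E
```

```text
time: 3.28
tool_pos: [0.5276, -0.0948, 0.2514]
ee_rot: [[-0.093, 0.996, 0.0], [0.996, 0.093, -0.001], [-0.001, 0.0, -1.0]]
wrist_force: [-0.0, -0.3, -0.6]
grip_width: 0.062
[ 0.52763225 -0.0948272   0.2514115 ]
wrist mark_of return_box [ 0.5845 -0.0782 -0.0027] 0.62
wrist find_in return_box [ 0.6171 -0.059   0.1516] 0.96
wrist mark_of sill [ 0.5833 -0.0774  0.1387] 0.69
wrist mark_of flap_edge [ 0.5861 -0.0776  0.1358] 0.73
wrist mark_of flap_hinge [ 0.6826 -0.0683  0.1813] 0.75
wrist mark_of used_spoon [ 0.5412 -0.0889  0.1395] 0.85
wrist find_in used_spoon [ 0.5427 -0.0584  0.1436] 0.85
{'intrinsics': array([[371.64829954,   0.        , 315.72017422],
       [  0.        , 371.64829954, 239.06467608],
       [  0.        ,   0.        ,   1.        ]]), 'T_tool_cam': array([[-3.72267659e-04, -9.56403035e-01, -2.92049819e-01,
         7.58888937e-02],
       [ 9.99999852e-01, -4.71587778e-04,  2.69681309e-04,
        -1.23878116e-04],
       [-3.95651148e-04, -2.92049675e-01,  9.56403069e-01,
        -1.41801342e-01],
       [ 0.00000000e+00,  0.00000000e+00,  0.00000000e+00,
         1.00000000e+00]])}
```

View pics/w1.png

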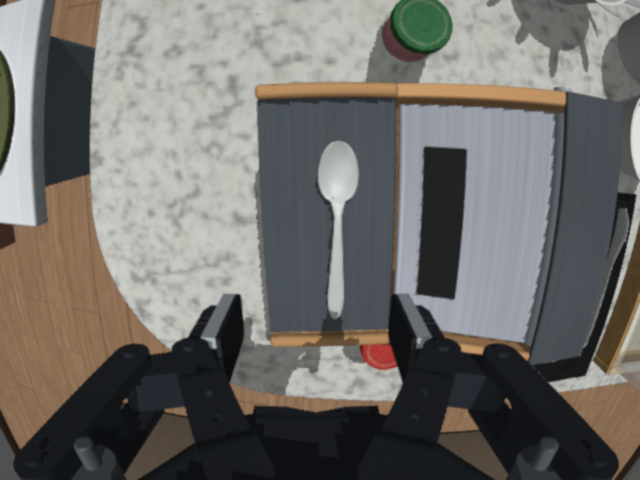

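The wrist view and the networks agree within about 3 mm. The spoon runs from (339,142) to (336,317), and the sill is at column 396. Next I'll move sideways and down to just above the spoon.

```bash
python3 -m jog '[{"tx":0.007,"ty":0.028,"tz":-0.08,"ax":0,"ay":0,"az":0.001,"gripper":70},{"tx":0.007,"ty":0.028,"tz":-0.17,"ax":0,"ay":0,"az":0.001,"gripper":70},{"tx":0.007,"ty":0.028,"tz":-0.2,"ax":0,"ay":0,"az":0.001,"gripper":70},{"tx":0.007,"ty":0.028,"tz":-0.2,"ax":0,"ay":0,"az":0.001,"gripper":70},{"tx":0.007,"ty":0.028,"tz":-0.2,"ax":0,"ay":0,"az":0.001,"gripper":70},{"tx":0.007,"ty":0.028,"tz":-0.2,"ax":0,"ay":0,"az":0.001,"gripper":70}]'
python3 - <<'E'
from h import *
o=robot.get_obs();print(o['tool_pos'],o['ee_rot'][:,1],o['wrist_force'])
im=robot.get_image('wrist'); cv2.imwrite('pics/w2.png',im)
marks('wrist',['sill','flap_edge','flap_hinge','used_spoon'])
E
```

```text
time: 4.42
tool_pos: [0.531, -0.0822, 0.1723]
ee_rot: [[-0.101, 0.995, 0.002], [0.995, 0.101, -0.0], [-0.001, 0.002, -1.0]]
wrist_force: [0.2, -0.7, 0.3]
grip_width: 0.0618
[ 0.53103889 -0.08215029  0.17226887] [0.99492884 0.10056409 0.00186066] [ 0.23328294 -0.66452825  0.25220536]
wrist mark_of sill [ 0.5836 -0.0783  0.1374] 0.79
wrist mark_of flap_edge [ 0.5864 -0.0752  0.1326] 0.7
wrist mark_of flap_hinge [ 0.6827 -0.0702  0.183 ] 0.79
wrist mark_of used_spoon [ 0.5433 -0.0861  0.1362] 0.68
wrist find_in used_spoon [ 0.5425 -0.0578  0.1426] 0.62
```

View pics/w2.png

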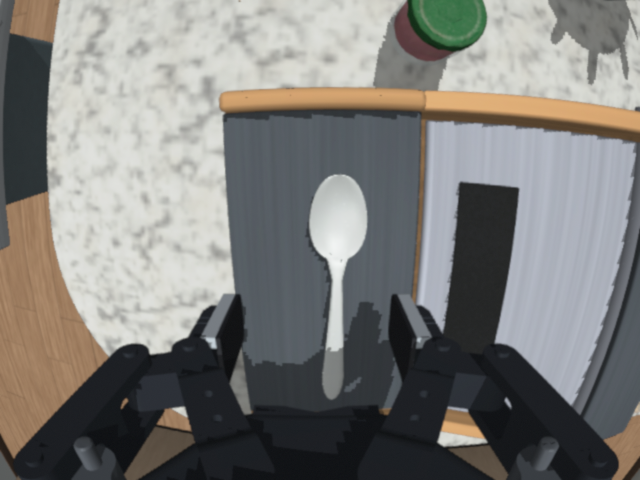

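Run:
```python
from h import *
c=robot.camera_params('wrist');K=np.array(c['intrinsics']);M0=np.array(c['T_tool_cam'])
o=robot.get_obs();T=np.eye(4);T[:3,:3]=o['ee_rot'];T[:3,3]=o['tool_pos'];M=T@M0
ex=np.array([.9944,.1057]);ey=np.array([-.1057,.9944]);S=np.array([.5845,-.0790])
for n,p,z in [('bowl tip',(340,175),.146),('handle',(332,398),.143),('bowl L',(309,218),.15),('bowl R',(367,218),.15),('neck',(337,265),.146),('silltop',(421,120),.14),('sillmid',(414,270),.14),('front',(224,120),.14),('front2',(240,330),.14)]:
    d=np.array(p)-K[:2,2]; r=np.hypot(*d);t=r/K[0,0]; ray=M[:3,:3]@np.r_[d/r*np.sin(t),np.cos(t)]
    w=M[:3,3]+ray*(z-M[2,3])/ray[2]; q=w[:2]-S; print(n,w.round(4),'box',(q@ex).round(4),(q@ey).round(4))
q=o['tool_pos'][:2]-S;print('tcp box',q@ex,q@ey)
```

```text
bowl tip [ 0.5358 -0.0262  0.146 ] box -0.0429 0.0577
handle [ 0.5475 -0.1554  0.143 ] box -0.0449 -0.0721
bowl L [ 0.5237 -0.0466  0.15  ] box -0.057 0.0387
bowl R [ 0.55   -0.0439  0.15  ] box -0.0306 0.0386
neck [ 0.5394 -0.0694  0.146 ] box -0.0438 0.0143
silltop [0.5715 0.004  0.14  ] box -0.0042 0.0839
sillmid [ 0.58   -0.0707  0.14  ] box -0.0036 0.0087
front [ 0.4796 -0.0056  0.14  ] box -0.0965 0.084
front2 [ 0.4921 -0.1151  0.14  ] box -0.0957 -0.0261
tcp box -0.054074775832136136 0.002625357082911292
```

```bash
python3 -m jog '[{"tx":0,"ty":0,"tz":-0.04,"ax":0,"ay":0,"az":0.001,"gripper":70},{"tx":0,"ty":0,"tz":-0.07,"ax":0,"ay":0,"az":0.001,"gripper":70},{"tx":0,"ty":0,"tz":-0.075,"ax":0,"ay":0,"az":0.001,"gripper":70},{"tx":0,"ty":0,"tz":-0.075,"ax":0,"ay":0,"az":0.001,"gripper":70}]'; for i in 1 2; do python3 -m jog '[{"tx":0,"ty":0,"tz":-0.004,"ax":0,"ay":0,"az":0,"gripper":70},{"tx":0,"ty":0,"tz":-0.004,"ax":0,"ay":0,"az":0,"gripper":70}]'|grep -v ee_; done
```

```text
time: 5.22
tool_pos: [0.5303, -0.0819, 0.1408]
ee_rot: [[-0.107, 0.994, -0.001], [0.994, 0.107, 0.0], [0.0, -0.001, -1.0]]
wrist_force: [0.7, 0.4, -0.0]
grip_width: 0.062
time: 5.48
tool_pos: [0.5305, -0.0821, 0.1397]
wrist_force: [-0.0, -0.3, 0.1]
grip_width: 0.0618
time: 5.72
tool_pos: [0.5303, -0.0821, 0.1379]
wrist_force: [-0.2, 0.6, 0.0]
grip_width: 0.0618
```

```bash
python3 -m jog '[{"tx":0,"ty":0,"tz":-0.004,"ax":0,"ay":0,"az":0,"gripper":70},{"tx":0,"ty":0,"tz":-0.004,"ax":0,"ay":0,"az":0,"gripper":70}]'|grep -v ee_;python3 -m jog '[{"tx":0,"ty":0,"tz":-0.004,"ax":0,"ay":0,"az":0,"gripper":70},{"tx":0,"ty":0,"tz":-0.004,"ax":0,"ay":0,"az":0,"gripper":70}]'|grep -v ee_
python3 - <<'E'
from h import *
cv2.imwrite('pics/w3.png',robot.get_image('wrist')[200:480,150:500].repeat(2,0).repeat(2,1))
E
```

```text
time: 5.98
tool_pos: [0.5303, -0.0821, 0.1362]
wrist_force: [-0.3, 0.7, 0.2]
grip_width: 0.062
time: 6.22
tool_pos: [0.5304, -0.0821, 0.1347]
wrist_force: [0.5, 0.4, 0.3]
grip_width: 0.0618
```

View pics/w3.png

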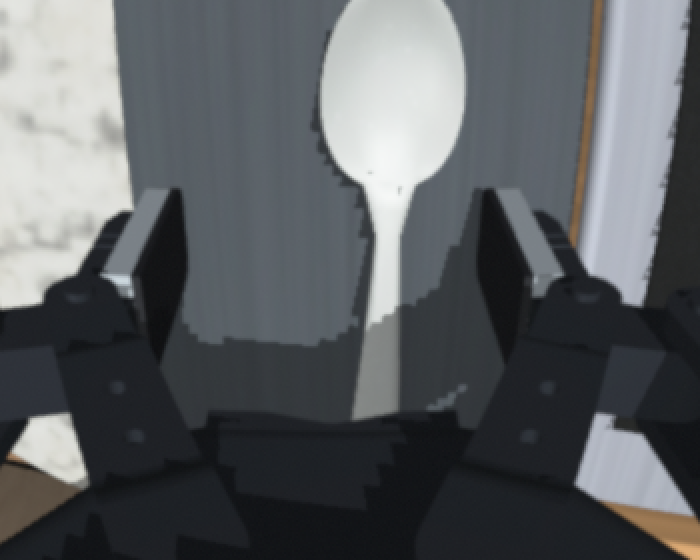

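```bash
for i in 1; do python3 -m jog '[{"tx":0,"ty":0,"tz":-0.004,"ax":0,"ay":0,"az":0,"gripper":70},{"tx":0,"ty":0,"tz":-0.004,"ax":0,"ay":0,"az":0,"gripper":70}]'|grep -v ee_;python3 -m jog '[{"tx":0,"ty":0,"tz":-0.004,"ax":0,"ay":0,"az":0,"gripper":70},{"tx":0,"ty":0,"tz":-0.004,"ax":0,"ay":0,"az":0,"gripper":70}]'|grep -v ee_;  done
```

```text
time: 6.52
tool_pos: [0.5304, -0.082, 0.1345]
wrist_force: [-3.3, 0.3, 14.6]
grip_width: 0.0617
time: 6.78
tool_pos: [0.5305, -0.0821, 0.1344]
wrist_force: [-8.5, -0.7, 29.7]
grip_width: 0.062
```

Contact with the ledge is at TCP z ≈ 0.1346. I'll raise about 2.5 mm and push along the box's +x.

```bash
python3 -m jog '[{"tx":0,"ty":0,"tz":0.014,"ax":0,"ay":0,"az":0,"gripper":70},{"tx":0,"ty":0,"tz":0.014,"ax":0,"ay":0,"az":0,"gripper":70}]'|grep -v ee_; python3 -m jog '[{"tx":0.018,"ty":0.0019,"tz":0,"ax":0,"ay":0,"az":0,"gripper":70},{"tx":0.036,"ty":0.0038,"tz":0,"ax":0,"ay":0,"az":0,"gripper":70},{"tx":0.054,"ty":0.0057,"tz":0,"ax":0,"ay":0,"az":0,"gripper":70},{"tx":0.072,"ty":0.0076,"tz":0,"ax":0,"ay":0,"az":0,"gripper":70},{"tx":0.09,"ty":0.0095,"tz":0,"ax":0,"ay":0,"az":0,"gripper":70},{"tx":0.108,"ty":0.0115,"tz":0,"ax":0,"ay":0,"az":0,"gripper":70},{"tx":0.124,"ty":0.0132,"tz":0,"ax":0,"ay":0,"az":0,"gripper":70},{"tx":0.124,"ty":0.0132,"tz":0,"ax":0,"ay":0,"az":0,"gripper":70}]'
python3 - <<'E'
from h import *
cv2.imwrite('pics/w4.png',robot.get_image('wrist')[60:480,100:600])
E
```

```text
time: 7.02
tool_pos: [0.5306, -0.0821, 0.1374]
wrist_force: [0.5, -0.8, -0.1]
grip_width: 0.0623
time: 8.02
tool_pos: [0.5807, -0.0766, 0.1372]
ee_rot: [[-0.107, 0.994, 0.001], [0.994, 0.107, 0.0], [0.0, 0.001, -1.0]]
wrist_force: [0.4, -0.6, 2.3]
grip_width: 0.0621
```

View pics/w4.png

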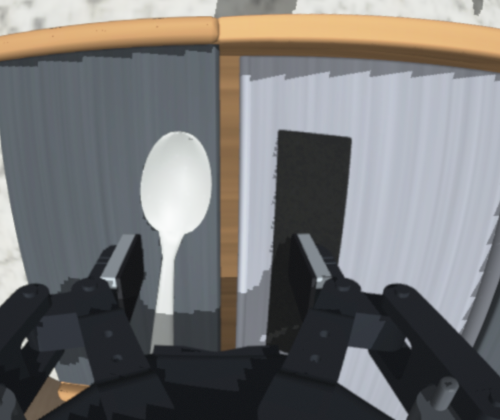

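Run:
```python
from h import *
marks('wrist',['sill','flap_edge','used_spoon'])
im=robot.get_image('scene');marks('scene',['used_spoon','flap_edge'])
cv2.imwrite('pics/s4.png',cv2.resize(im[130:280,240:400],None,fx=4,fy=4,interpolation=cv2.INTER_CUBIC))
```

```text
wrist mark_of sill [ 0.5854 -0.0767  0.1393] 0.66
wrist mark_of flap_edge [ 0.5836 -0.0745 -0.0007] 0.69
wrist mark_of used_spoon [ 0.5623 -0.0905  0.1373] 0.76
wrist find_in used_spoon [ 0.562  -0.049   0.1437] 0.94
scene mark_of used_spoon [ 0.5614 -0.0952  0.1455] 0.46
scene find_in used_spoon [ 0.5614 -0.0573  0.1482] 0.67
scene mark_of flap_edge [ 0.5927 -0.0833  0.1278] 0.95
```

View pics/s4.png

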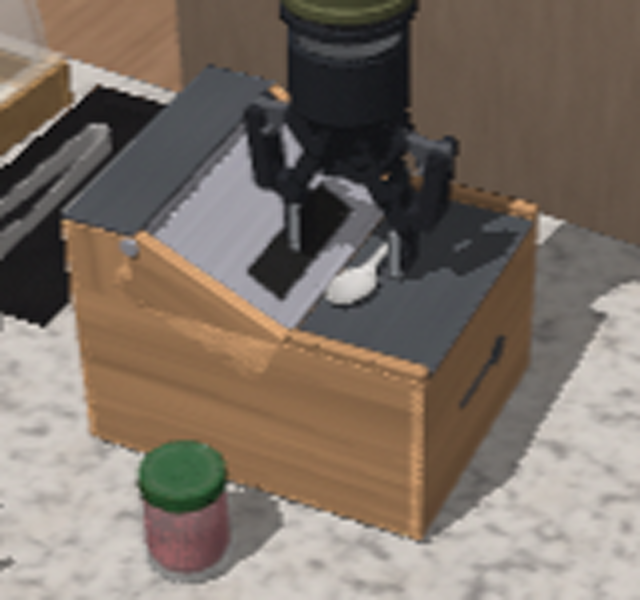

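The spoon is still straight, about 24 mm before the sill, the flap is slightly open and the front finger is on it. I'll keep pushing.

```bash
python3 -m jog '[{"tx":0.0124,"ty":0.0013,"tz":0,"ax":0,"ay":0,"az":0,"gripper":70},{"tx":0.0249,"ty":0.0026,"tz":0,"ax":0,"ay":0,"az":0,"gripper":70},{"tx":0.0373,"ty":0.004,"tz":0,"ax":0,"ay":0,"az":0,"gripper":70},{"tx":0.0497,"ty":0.0053,"tz":0,"ax":0,"ay":0,"az":0,"gripper":70},{"tx":0.0622,"ty":0.0066,"tz":0,"ax":0,"ay":0,"az":0,"gripper":70},{"tx":0.0746,"ty":0.0079,"tz":0,"ax":0,"ay":0,"az":0,"gripper":70},{"tx":0.087,"ty":0.0092,"tz":0,"ax":0,"ay":0,"az":0,"gripper":70},{"tx":0.087,"ty":0.0092,"tz":0,"ax":0,"ay":0,"az":0,"gripper":70}]'
python3 - <<'E'
from h import *
cv2.imwrite('pics/w5.png',robot.get_image('wrist')[60:480,100:600])
marks('wrist',['used_spoon'])
E
```

```text
time: 9.48
tool_pos: [0.6151, -0.0731, 0.1371]
ee_rot: [[-0.107, 0.994, 0.0], [0.994, 0.107, 0.0], [0.0, 0.0, -1.0]]
wrist_force: [-3.3, -1.5, 0.5]
grip_width: 0.0621
wrist find_in used_spoon [ 0.6215 -0.1382  0.0368] 0.79
```

View pics/w5.png

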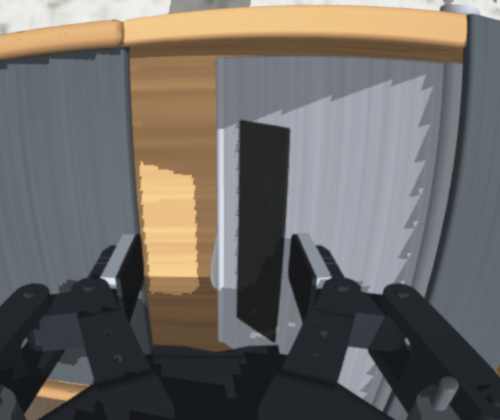

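The spoon has dropped: it peeks out from under the flap's edge at about (215,255), low in the box. The flap is still held open. I'll hold briefly, then back out and rise.

```bash
python3 -m jog '[{"tx":0,"ty":0,"tz":0,"ax":0,"ay":0,"az":0,"gripper":70},{"tx":0,"ty":0,"tz":0,"ax":0,"ay":0,"az":0,"gripper":70},{"tx":-0.03,"ty":-0.0032,"tz":0.003,"ax":0,"ay":0,"az":0,"gripper":70},{"tx":-0.065,"ty":-0.0069,"tz":0.005,"ax":0,"ay":0,"az":0,"gripper":70},{"tx":-0.1,"ty":-0.0106,"tz":0.005,"ax":0,"ay":0,"az":0,"gripper":70},{"tx":-0.14,"ty":-0.0149,"tz":0.005,"ax":0,"ay":0,"az":0,"gripper":70},{"tx":-0.18,"ty":-0.0191,"tz":0.005,"ax":0,"ay":0,"az":0,"gripper":70},{"tx":-0.21,"ty":-0.0223,"tz":0.01,"ax":0,"ay":0,"az":0,"gripper":70}]'; python3 -m jog '[{"tx":0,"ty":0,"tz":0.1,"ax":0,"ay":0,"az":0,"gripper":70},{"tx":-0.05,"ty":0,"tz":0.2,"ax":0,"ay":0,"az":0,"gripper":70},{"tx":-0.1,"ty":0,"tz":0.3,"ax":0,"ay":0,"az":0,"gripper":70},{"tx":-0.1,"ty":0,"tz":0.3,"ax":0,"ay":0,"az":0,"gripper":70},{"tx":-0.1,"ty":0,"tz":0.3,"ax":0,"ay":0,"az":0,"gripper":70}]'
python3 - <<'E'
from h import *
cv2.imwrite('pics/w6.png',robot.get_image('wrist'));print(robot.get_obs()['wrist_force'])
marks('wrist',['used_spoon','flap_edge','sill'])
robot.get_image('top');marks('top',['flap_edge','jam_jar_green','jam_jar_red','table_sign'])
E
```

```text
time: 10.62
tool_pos: [0.5292, -0.0824, 0.1411]
ee_rot: [[-0.107, 0.994, -0.001], [0.994, 0.107, -0.0], [-0.0, -0.001, -1.0]]
wrist_force: [-0.0, -0.5, 0.4]
grip_width: 0.0617
time: 11.25
tool_pos: [0.4904, -0.0823, 0.2609]
ee_rot: [[-0.107, 0.994, 0.0], [0.994, 0.107, -0.001], [-0.001, 0.0, -1.0]]
wrist_force: [-0.2, -0.1, -0.8]
grip_width: 0.0622
[ 0.31939495 -0.58967296  0.38812816]
wrist find_in used_spoon [ 0.6224 -0.0447  0.0193] 0.57
wrist mark_of flap_edge [ 0.5872 -0.0783  0.135 ] 0.83
wrist mark_of sill [ 0.5828 -0.0809  0.1394] 0.88
top mark_of flap_edge [ 0.5892 -0.0799  0.1368] 0.87
top mark_of jam_jar_green [0.604  0.0895 0.0038] 0.77
top find_in jam_jar_green [0.599  0.0887 0.0777] 0.56
top mark_of jam_jar_red [ 0.6159 -0.229   0.0008] 0.5
top mark_of table_sign [0.3954 0.3046 0.0038] 0.77
top find_in table_sign [0.3963 0.3041 0.0154] 0.75
```

View pics/w6.png

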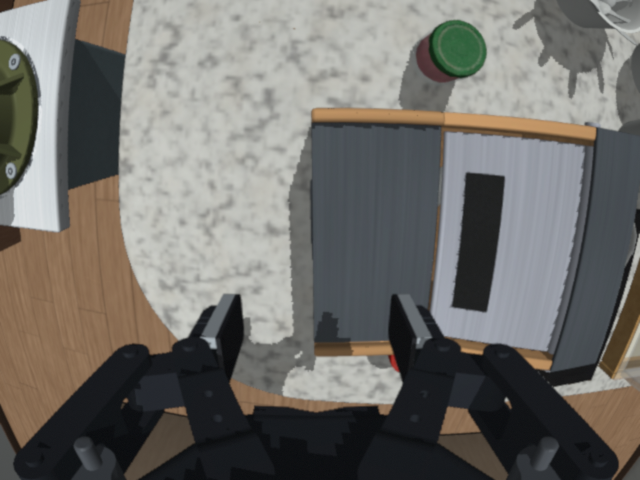

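The flap is closed (edge at column 436, by the sill), the ledge is empty and the bystanders haven't moved. Handing in.

```bash
python3 -c "
from bench import robot
print(robot.hand_in())"
```

```text
the job is handed in; nothing more can be done
None
```

The spoon is in the box and the flap has closed behind it; I handed the job in at about 11.5 s of the 35 s allowed.

I set the fingers about 62 mm apart along the box's push direction, on either side of the spoon. I touched the ledge once to find its height, then pushed along +x. The front finger opened the flap and held it while the rear finger pushed the spoon in over the sill. Then I backed out and rose clear.

What the last checks showed:
- **Flap:** its edge is at z ≈ 0.135–0.137 beside the sill, which is the closed position.
- **Ledge:** empty in the wrist picture.
- **Jars and sign:** all three read within about 5 mm of their first positions, which is about the networks' accuracy.
- **Robot:** clear of everything, with wrist force under 1 N.

Some things I could not confirm directly:
- **Spoon's final position:** the closed flap hides it. While the flap was still held open, a network placed it low in the box (z ≈ 0.04) and the picture showed it under the flap's edge. The network also reported it after the flap shut, but nothing showed in that picture, so I gave that no weight.
- **Flap opening during the push:** I judged it from pictures and finger positions only, at roughly 0.12 rad with the spoon still on the ledge and about 0.5 rad at the drop.
- **Spoon's travel:** midway through the push it was about 7 mm further along than I had predicted, with no effect on the result.

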